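# Put the soldering supplies away with their own kind

## Task

Put the soldering supplies away, each with its own kind: the two tip cartridges down into the two free notches of the tip rack, the two flux syringes standing in the two free cups of the syringe stand, and the loose braid reel flat in the empty bay of the reel tray. Never let a syringe lie down or fall over, and leave the glass jar and the tweezers where they are.

Things in the scene. Friction and masses are not known exactly. Their poses are not given: they have to be found in the camera images.
- tip_a_mid (a point): centre of one loose soldering tip cartridge: a thin light-grey rod with a coloured band, 95 mm long, 9 mm wide, 9 mm high, lying flat on the desk (centre 4.5 mm above it). Its own y axis runs along its length. The two cartridges are interchangeable.
- tip_b_mid (a point): centre of the other loose tip cartridge, same size and axes
- syringe_a_mid (a point): centre (45 mm up) of one loose flux syringe: a dark green upright cylinder with bright green top, 90 mm tall, standing on end (z up); barrel 20 mm across up to 63 mm height, 15 mm above that. The two are interchangeable. Gripped 55 to 65 mm above its underside, the fingers clear the cups.
- syringe_b_mid (a point): centre of the other loose flux syringe, same size and axes
- reel_mid (a point): centre of the loose desoldering braid reel: a flat disc 38 mm across and 10 mm high lying on the desk (centre 5 mm above it), z up
- tip_rack: grey rack, fixed; origin under its centre, plate 134 (x) x 90 mm (y). Two scalloped rails along x at y=+-33 mm, 7 thick, 24.5 high at most; three notches at x=-40, 0, +40, 11 mm wide at the bottom, flaring upward. A cartridge lies along y across both rails, centred at y=0, its centre at z=14.5. x=+40 holds a fixed cartridge; 0 and -40 are free. Finger gap between rails: 59 mm (y), floor z=4.
- syringe_stand: grey stand, fixed; origin under its centre, plate 52 (x) x 138 mm (y). Three round cups at y=-45, 0, +45 mm, x=0, rims 31 mm above the desk, inner floor at 4.5; bore 25 across, flaring to 35 at the mouth (41 outside). A seated syringe's centre is at z=49.5; it may lean a few degrees. y=+45 holds a fixed syringe; 0 and -45 are free.
- reel_tray: grey open tray, fixed; origin under its centre, 106 (x) x 107 (y) x 15 mm high, walls and floor 3 mm. A divider along x at y=0 makes two bays, each 100 (x) x 49 mm (y), centred at y=+26 and -26. The bay at +26 holds a fixed reel; -26 is empty. Fingers closed on a reel along the tray's x fit in with it.
- glass_jar_mid (a point): centre of a small capped glass jar, 47 mm across, 54 mm high, standing on the desk; not to be moved
- tweezers_mid (a point): centre of light-blue tweezers lying on the desk, 124 mm long (own y axis), 11 mm wide, 9 mm high; not to be moved

How it is judged:
By the outcome, as a careful person would: the job done as asked, in the order asked, and still so for the second after the job is handed in, with the robot touching nothing.
It also fails if it takes over 106 s, if anything falls off the work surface, if the arm or the gripper's body presses on something with over 40 N, if the wrist force passes 120 N, or if a joint passes its speed limit or range.

## Robot

A 6-joint arm with a two-finger parallel gripper is mounted at the origin on a cart in front of the work surface, level with it; the furniture and walls round the work are solid. World frame = base frame: x ahead of the robot, y to its left, z up, the work surface at z = 0. Lengths are in m, angles in rad, forces in N, time in s.
With the tool pointing down it reaches from about 0.375 to 0.9 m from the base axis. Payload 3.1 kg.
Tool frame: the origin (TCP) lies at the very end of the fingers, on their centre line; the grasp point (between the pads) lies 19 mm behind it (manip.pinch_z is the distance from the TCP to the grasp point, in m); z points along the fingers, y is the line along which they close (so a half turn about z gives the same grasp; the last joint's range is limited). The gripper opens to 85 mm and grips with 20 to 120 N. Pads are 22 mm wide; open, the fingers measure 114 mm over their backs; the gripper's body (76 mm by 85 mm) begins 54 mm behind the grasp point. The pads swing forward as they close: fully open they stand 13 mm farther back than shut.
Start: joints at [1.155, 0.527, 1.433, -0, 1.181, -0.178], TCP at [0.147, 0.607, 0.205] pointing down, gripper open.
Joint ranges: [-3.08, 3.08], [-0.75, 2.2], [0.22, 2.44], [-1.43, 4.57], [0, 2.65], [-2.85, 2.85]. Speed limits (rad/s): [2.79, 2.79, 3.14, 3.14, 3.14, 3.14].

## Interface

Orientations are given as a unit quaternion [x, y, z, w].
In Python, from station import manip gives the robot as it stands.
- The arm moves only by the tool servo_tool, never from a script. Its argument "commands" is one flat list of numbers, 7 for each row, row after row: the shift along the tool's x, y, z each as a share of 500 mm, from -1 to 1, then the turn, a rotation vector about the tool's x, y, z each as a share of 360 degrees, from -1 to 1, then the opening, from -1 (shut) to 1 (fully open). In form: [dx, dy, dz, rx, ry, rz, claw, dx, dy, dz, rx, ry, rz, claw, ...]. A call has 1 to 12 rows; each row shifts and turns the commanded pose from where the row before left it, along the tool's axes as they then stand; what a row does not reach is not made up. A row lasts 1/12 s, in which the tool goes at most 41.7 mm and 7.16 degrees, less where a joint would pass 70% of its speed; a pose out of reach is approached as far as the arm can. A call with a number of a shift or a turn outside -1 to 1 is refused whole. A call with a gripper value outside its range is refused whole. The fingers move at their own pace and stop on an object; "force" is the grip in N (left out, the last holds). Time passes only in rows, so rows that do not move let the fingers close. It gives the time, the measured TCP pose, the force, the opening and the grip force at its end, in the units of the state.
- manip.sense(): the state, without advancing time (a new reading comes with each control period).
- manip.snapshot(name): name is "scene" or "side" or "wrist"; returns a dict with "img" (384x512x3 uint8, red, green, blue), "mtx" (3x3 intrinsics, pixels), "world_to_cam" (4x4, takes a point from world to camera coordinates). Camera axes: x right, y up, looking along -z (the intrinsics and any distortion apply to the point x, -y, -z); pixel columns grow to the right and rows downward; lengths in m; the calibration is good to about 2 mm. The wrist camera is an equidistant fisheye: a pixel r from the principal point sees the ray r / f radians off the axis. A picture is of the moment at which its call begins. There is no depth.
- manip.sign_off(): hands the job in; it is judged then, once.
Trained networks look in a picture, given as the dict that the camera call returned (one of the last four; its "shot" number tells which), for a name from the list of things; names that differ only in an ending like _2 or _b are one class to them, and where a whole thing is asked for, a point or a joint stands for the part that bears it (a point fixed in the world has none). Each returns a list of dicts, best first, with "conf" (0 to 1); they miss things now and then, are a little off and sometimes report something else, mostly with a low value. They report only what shows in the picture. A call takes as long as a camera call.
- manip.look_for(picture, query): "box" ([left, top, width, height] in pixels, round what is visible of it).
- manip.silhouettes(picture, query): "pixels" (384x512 bool, what is visible of it) and "box" ([left, top, width, height] in pixels, round what is visible of it).
The state is a dict: "t": time; "q": joint angles; "qd": joint speeds; "tau": joint torques, N m; "tcp_pos": TCP position; "tool_rot": TCP orientation; "force": force on the tool from outside, world axes, zero at the start; "ft_torque": the same for the moment, N m; "finger_gap": opening from 0.0 (shut) to 1.0 (fully open); "gripper_force": force on a finger pad.
Only numpy, scipy, OpenCV 4.12 (cv2) and the standard library are available. Lean on these libraries where they do the work, as an engineer would, in place of code of your own. Each camera call takes 0.05 s, during which the arm holds its last target. There are 200 camera calls.

## Working session

There is one attempt and no reset: what is moved stays moved. The work goes in short steps, Python scripts to look and compute and a tool call to move; the robot and the scene stay as the last step left them, time stands still between calls to the robot, and variables do not carry over. Pictures are saved under pics/ and viewed, at most 14 in all, crops included, and the job is handed in when it is done.

Besides the shell and the picture viewer there is one more tool, called after ">>>" by a JSON object that holds its "op" and its "data". servo_tool: Moves the arm, as the interface text tells. Its arguments: {"type":"object","properties":{"commands":{"type":"array"},"force":{"type":"number"}},"required":["commands"]}

```bash
ls; mkdir -p pics
python3 - <<'E'
from station import manip
import cv2
s=manip.sense(); print(s)
for n in ("scene","side","wrist"):
    p=manip.snapshot(n); cv2.imwrite(f"pics/{n}0.png",p["img"][:,:,::-1]); print(n,p["mtx"].tolist(),p["world_to_cam"].round(4).tolist(),[k for k in p])
    for q in ["tip_a_mid","syringe_a_mid","reel_mid","tip_rack","syringe_stand","reel_tray","glass_jar_mid","tweezers_mid"]:
        print(q,[(round(d["conf"],2),[int(v) for v in d["box"]]) for d in manip.look_for(p,q)][:5])
E
```

```text
pics
{'t': 0.0, 'q': array([ 1.15448144e+00,  5.28475512e-01,  1.43391164e+00, -2.21730686e-05,
        1.18140500e+00, -1.78494982e-01]), 'qd': array([-9.67613366e-04, -3.28195423e-05, -1.90814148e-04,  2.18081302e-03,
       -1.63056845e-03,  5.64929358e-04]), 'tau': array([-1.60455351e-03, -4.42346442e+01, -1.78030711e+01, -1.58559210e-04,
        8.19886685e-03,  4.90463307e-06]), 'tcp_pos': array([0.14689395, 0.60668834, 0.20382498]), 'tool_rot': array([ 1.18625667e-01,  9.92938438e-01, -1.05447458e-03, -3.12468645e-04]), 'force': array([0.35159147, 0.20249932, 0.3443498 ]), 'ft_torque': array([ 0.03368273,  0.02497802, -0.01320384]), 'gripper_force': 0.0, 'finger_gap': 0.9989633821310655}
scene [[468.02260233332066, 0.0, 256.758166314398], [0.0, 468.02260233332066, 197.81211008044048], [0.0, 0.0, 1.0]] [[-0.7836, -0.6209, -0.0236, 0.3415], [0.2419, -0.3398, 0.9089, -0.2611], [-0.5723, 0.7064, 0.4164, -0.5924], [0.0, 0.0, 0.0, 1.0]] ['img', 'mtx', 'world_to_cam', 'shot']
tip_a_mid [(0.53, [353, 220, 8, 11])]
syringe_a_mid [(0.56, [256, 232, 10, 47])]
reel_mid [(0.61, [291, 243, 
[... 570 characters left out ...]
, 58, 38])]
reel_mid [(0.62, [202, 138, 26, 46])]
tip_rack [(0.71, [230, 211, 57, 39])]
syringe_stand [(0.87, [202, 137, 25, 44])]
reel_tray [(0.55, [218, 177, 50, 33])]
glass_jar_mid [(0.49, [256, 149, 13, 18])]
tweezers_mid [(0.51, [291, 250, 37, 17])]
wrist [[297.3186396354542, 0.0, 252.68919021212304], [0.0, 297.3186396354542, 191.21821451118421], [0.0, 0.0, 1.0]] [[0.2356, 0.9718, 0.0003, -0.6242], [-0.9335, 0.2264, -0.278, 0.0344], [-0.2702, 0.0653, 0.9606, -0.3781], [0.0, 0.0, 0.0, 1.0]] ['img', 'mtx', 'world_to_cam', 'shot']
tip_a_mid []
syringe_a_mid []
reel_mid [(0.44, [2, 342, 6, 10])]
tip_rack []
syringe_stand [(0.52, [2, 343, 4, 9])]
reel_tray []
glass_jar_mid []
tweezers_mid []
```

Run:
```python
import cv2
for n,(x,y,w,h) in {"scene":(110,150,320,200),"side":(130,100,266,200)}.items():
    i=cv2.imread(f"pics/{n}0.png")[y:y+h,x:x+w]
    cv2.imwrite(f"pics/{n}c.png",cv2.resize(i,None,fx=2.5 if n=="scene" else 3,fy=2.5 if n=="scene" else 3,interpolation=cv2.INTER_CUBIC))
```

```text
(no output)
```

View pics/scenec.png

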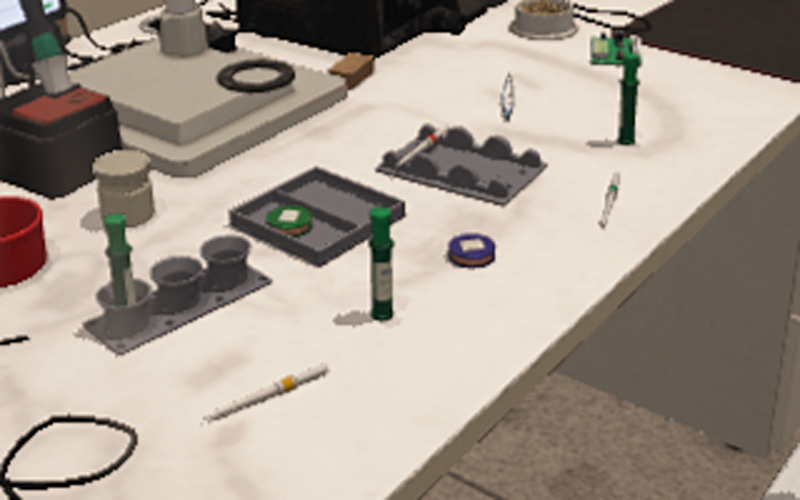

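View pics/sidec.png

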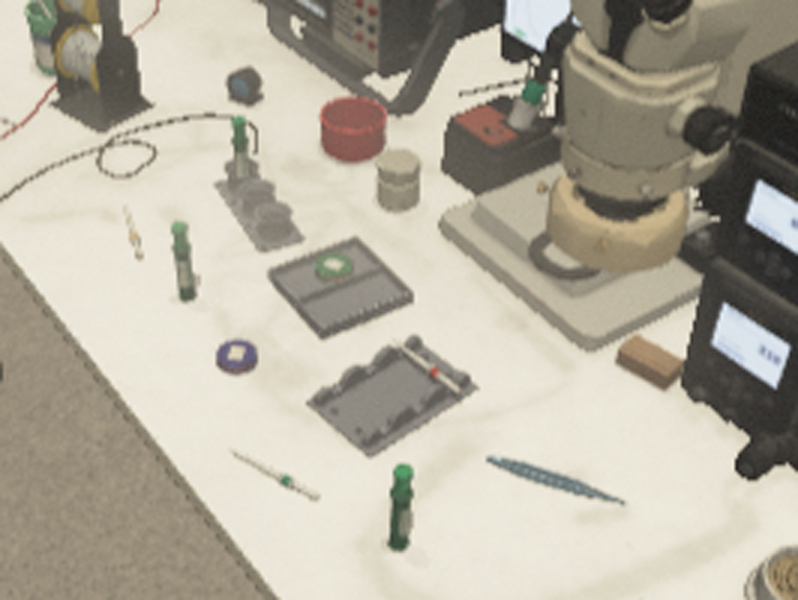

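The side view (crop ×3) shows syringes at crop (187,297) and (400,547), reel (237,357), cartridges (132,233) and (277,477), stand, tray, rack, jar (398,180) and tweezers (555,480). The scene view shows the same things.

```bash
cat > h.py <<'E'
import numpy as np, cv2
from station import manip
def ray(p,uv):
    K=p["mtx"];W=np.array(p["world_to_cam"])
    x=(uv[0]-K[0,2])/K[0,0]; y=(uv[1]-K[1,2])/K[1,1]
    if p.get("fish"):
        r=np.hypot(x,y); k=np.sin(r)/r if r>1e-9 else 1; d=np.array([x*k,-y*k,-np.cos(r)])
    else: d=np.array([x,-y,-1.])
    R=W[:3,:3]; return -R.T@W[:3,3], R.T@d
def onz(p,uv,z):
    o,d=ray(p,uv); return o+d*(z-o[2])/d[2]
def proj(p,X):
    K=p["mtx"];W=np.array(p["world_to_cam"]); c=W[:3,:3]@np.array(X)+W[:3,3]; c=np.array([c[0],-c[1],-c[2]])
    if p.get("fish"):
        n=np.hypot(c[0],c[1]); t=np.arctan2(n,c[2]); xy=c[:2]/max(n,1e-9)*t
    else: xy=c[:2]/c[2]
    return K[0,0]*xy[0]+K[0,2],K[1,1]*xy[1]+K[1,2]
def snap(n):
    p=manip.snapshot(n); p["fish"]=(n=="wrist"); return p
def save(p,name,f=1.5):
    cv2.imwrite(f"pics/{name}.png",cv2.resize(np.ascontiguousarray(p["img"][:,:,::-1]),None,fx=f,fy=f,interpolation=cv2.INTER_CUBIC))
E
python3 - <<'E'
from h import *
P={"scene":(snap("scene"),110,150,2.5),"side":(snap("side"),130,100,3.)}
pts={"scene":{"synA":[(382,316,0),(380,214,.09)],"synB":[(627,141,0),(630,60,.09)],"reel":[(472,247,.010)],"tipA":[(207,419,.0045),(327,369,.0045)],"tipB":[(603,226,.0045),(615,175,.0045)],
"tray":[(231,212,.015),(317,168,.015),(405,208,.015),(320,252,.015)],"rack":[(376,168,.002),(508,201,.002),(547,164,.002)],"fixtip":[(398,163,.0145),(438,133,.0145)],"stand":[(122,352,.002),(271,284,.002)],"cups":[(125,293,.031),(176,269,.031),(226,245,.031)],"jar":[(122,160,.054)]},
"side":{"synA":[(187,296,0),(180,227,.09)],"synB":[(400,546,0),(402,470,.09)],"reel":[(237,353,.010)],"tipA":[(126,208,.0045),(139,257,.0045)],"tipB":[(233,453,.0045),(317,498,.0045)],
"tray":[(269,272,.015),(356,238,.015),(412,297,.015),(323,335,.015)],"rack":[(308,402,.002),(372,455,.002),(477,387,.002)],"fixtip":[(395,343,.0145),(460,390,.0145)],"stand":[(215,182,.002),(265,250,.002),(302,240,.002)],"cups":[(240,170,.031),(257,191,.031),(273,212,.031)],"jar":[(398,160,.054)],"twz":[(488,459,.0045),(623,502,.0045)]}}
for c in pts:
    p,ox,oy,f=P[c]; print(c)
    for k,v in pts[c].items(): print(k,[onz(p,(ox+a/f,oy+b/f),z)[:2].round(3).tolist() for a,b,z in v])
E
```

```text
scene
synA [[0.442, -0.026], [0.438, -0.021]]
synB [[0.434, -0.399], [0.429, -0.383]]
reel [[0.435, -0.134]]
tipA [[0.458, 0.138], [0.43, 0.051]]
tipB [[0.371, -0.233], [0.406, -0.321]]
tray [[0.625, -0.055], [0.619, -0.159], [0.511, -0.146], [0.522, -0.05]]
rack [[0.592, -0.21], [0.46, -0.228], [0.469, -0.309]]
fixtip [[0.566, -0.211], [0.574, -0.284]]
stand [[0.561, 0.12], [0.536, -0.008]]
cups [[0.581, 0.096], [0.575, 0.052], [0.57, 0.005]]
jar [[0.712, -0.017]]
side
synA [[0.443, -0.03], [0.442, -0.034]]
synB [[0.433, -0.403], [0.433, -0.401]]
reel [[0.437, -0.139]]
tipA [[0.458, 0.131], [0.431, 0.047]]
tipB [[0.372, -0.241], [0.404, -0.325]]
tray [[0.521, -0.06], [0.625, -0.064], [0.616, -0.172], [0.514, -0.169]]
rack [[0.46, -0.224], [0.471, -0.31], [0.599, -0.296]]
fixtip [[0.564, -0.216], [0.575, -0.3]]
stand [[0.563, 0.122], [0.545, -0.013], [0.586, -0.021]]
cups [[0.578, 0.089], [0.573, 0.046], [0.567, 0.004]]
jar [[0.71, -0.019]]
twz [[0.549, -0.373], [0.612, -0.475]]
```

>>> {"op": "servo_tool", "data": {"commands": [-0.055, -0.057, 0.006, 0, 0, 0, 0, -0.055, -0.057, 0.006, 0, 0, 0, 0, -0.055, -0.057, 0.006, 0, 0, 0, 0, -0.055, -0.057, 0.006, 0, 0, 0, 0, -0.055, -0.057, 0.006, 0, 0, 0, 0, -0.055, -0.057, 0.006, 0, 0, 0, 0, -0.055, -0.057, 0.006, 0, 0, 0, 0, -0.055, -0.057, 0.006, 0, 0, 0, 0, -0.055, -0.057, 0.006, 0, 0, 0, 0, -0.055, -0.057, 0.006, 0, 0, 0, 0, -0.055, -0.057, 0.006, 0, 0, 0, 0, -0.055, -0.057, 0.006, 0, 0, 0, 0], "force": 30}}

```text
t: 2.45
tcp_pos: [0.3882, 0.1956, 0.169]
tool_rot: [0.119, 0.993, 0.0, 0.0]
force: [-0.5, 0.7, -1.0]
finger_gap: 0.5
gripper_force: 0.0
```

>>> {"op": "servo_tool", "data": {"commands": [-0.055, -0.057, 0.006, 0, 0, 0, 0, -0.055, -0.057, 0.006, 0, 0, 0, 0, -0.055, -0.057, 0.006, 0, 0, 0, 0, 0, 0, 0, 0, 0, 0.0198, 0, 0, 0, 0, 0, 0, 0.0198, 0, 0, 0, 0, 0, 0, 0.0198, 0, 0, 0, 0, 0, 0, 0.0198, 0, 0, 0, 0, 0, 0, 0.0198, 0, 0, 0, 0, 0, 0, 0.0198, 0, 0, 0, 0, 0, 0, 0.0198, 0, 0, 0, 0, 0, 0, 0.0198, 0, 0, 0, 0, 0, 0, 0.0198, 0]}}

```text
t: 3.45
tcp_pos: [0.4476, 0.0947, 0.16]
tool_rot: [0.63, 0.776, 0.0, 0.0]
force: [0.6, -0.2, 0.0]
finger_gap: 0.498
gripper_force: 0.0
```

>>> {"op": "servo_tool", "data": {"commands": [0, 0, 0, 0, 0, 0.0198, 0, 0, 0, 0, 0, 0, 0.0198, 0, 0, 0, 0, 0, 0, 0.0198, 0, 0, 0, 0, 0, 0, 0.0198, 0]}}

```text
t: 3.78
tcp_pos: [0.4476, 0.0947, 0.16]
tool_rot: [0.802, 0.597, 0.0, 0.0]
force: [-0.2, 0.1, 0.3]
finger_gap: 0.5
gripper_force: 0.0
```

```bash
cat >> h.py <<'E'
def frame():
    s=manip.sense(); q=s["tool_rot"]
    from scipy.spatial.transform import Rotation as R
    M=R.from_quat(q).as_matrix(); return np.array(s["tcp_pos"]),M
def go(target,phi=None):
    t,M=frame(); d=M.T@(np.array(target)-t)/0.5
    now=np.degrees(np.arctan2(M[1,1],M[0,1])); out="units "+str(d.round(4).tolist())+" rows>=%.1f"%(np.linalg.norm(d)/.0834)
    if phi is not None:
        e=(now-phi+90)%180-90; out+=" rz total %.4f (%.1f deg)"%(e/360,e)
    print("tcp",t.round(4),"phi %.1f"%now,out)
def blobs(p,q,z,n=4):
    for d in manip.silhouettes(p,q)[:n]:
        ys,xs=np.nonzero(d["pixels"])
        if len(xs)<8: continue
        X=np.array([onz(p,(x,y),z) for x,y in zip(xs,ys)])[:,:2]; r=cv2.minAreaRect((X*1000).astype(np.float32))
        w,h=r[1]; a=r[2]+(0 if w>h else 90)
        print(q,round(d["conf"],2),"px",int(xs.mean()),int(ys.mean()),"mean",X.mean(0).round(4),"rect c",np.round(r[0],1),"size",round(max(w,h),1),round(min(w,h),1),"axis %.1f"%(a%180))
E
python3 - <<'E'
from h import *
p=snap("wrist"); save(p,"w1"); blobs(p,"tip_a_mid",.0045); blobs(p,"syringe_a_mid",.0); go((.445,.092,.06),-18)
E
```

```text
syringe_a_mid 0.75 px 279 284 mean [ 0.4368 -0.0617] rect c [437.4 -62.7] size 86.7 22.8 axis 76.8
tcp [0.4476 0.0948 0.16  ] phi -16.1 units [-0.0067, -0.0035, 0.1999] rows>=2.4 rz total 0.0052 (1.9 deg)
```

View pics/w1.png

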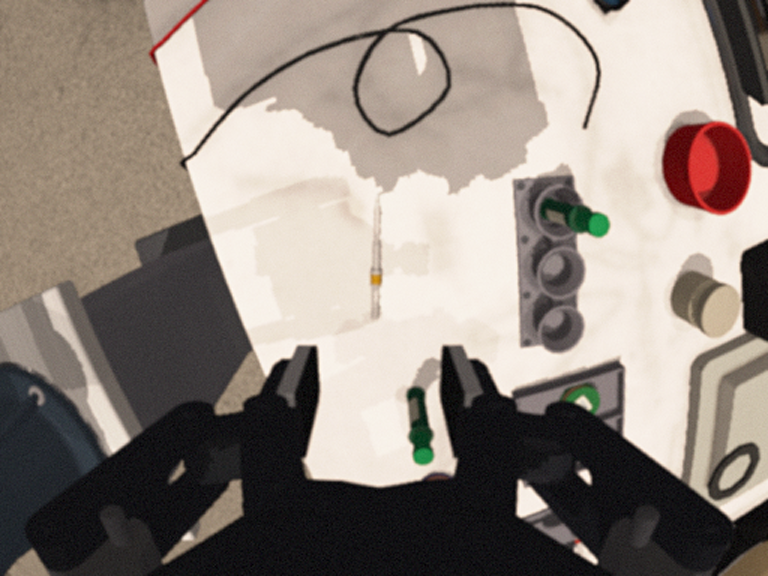

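The wrist view shows the cartridge from (378,195) to (376,318), the cups at (559,270) and (559,328), and syringe A at (420,400), all at ×1.5.

Run:
```python
from h import *
p=snap("wrist")
f=lambda u,v,z: onz(p,(u/1.5,v/1.5),z)[:2].round(4)
a,b=f(378,193,.0045),f(376,320,.0045); print(a,b,np.linalg.norm(a-b),(a+b)/2,np.degrees(np.arctan2(*(a-b)[::-1])))
for uv in [(554,208),(560,269),(559,327)]: print("cup",f(*uv,.031))
for uv in [(515,180),(572,176),(521,347)]: print("plate",f(*uv,.003))
print("synA base",f(416,392,.0),"top",f(423,456,.09))
m=(a+b)/2; go((m[0],m[1],.05),np.degrees(np.arctan2(*(a-b)[::-1]))-90)
```

```text
[0.4586 0.1401] [0.4301 0.0472] 0.09717335025612735 [0.44435 0.09365] 72.94495609027477
cup [0.5757 0.1007]
cup [0.5718 0.056 ]
cup [0.5639 0.0113]
plate [0.5599 0.1232]
plate [0.6067 0.1157]
plate [ 0.5377 -0.0104]
synA base [ 0.4437 -0.0261] top [ 0.4422 -0.0243]
tcp [0.4475 0.0948 0.1599] phi -16.1 units [-0.0039, -0.0056, 0.2199] rows>=2.6 rz total 0.0026 (0.9 deg)
```

>>> {"op": "servo_tool", "data": {"commands": [-0.004, -0.0056, 0.06, 0, 0, 0.0026, 0, 0, 0, 0.06, 0, 0, 0, 0, 0, 0, 0.06, 0, 0, 0, 0, 0, 0, 0.06, 0, 0, 0, 0, 0, 0, 0.04, 0, 0, 0, 0, 0, 0, 0.02, 0, 0, 0, 0, 0, 0, 0.012, 0, 0, 0, -0.5, 0, 0, 0, 0, 0, 0, -0.8, 0, 0, 0, 0, 0, 0, -1, 0, 0, 0, 0, 0, 0, -1, 0, 0, 0, 0, 0, 0, -1, 0, 0, 0, 0, 0, 0, -1], "force": 30}}

```text
t: 4.98
tcp_pos: [0.4448, 0.0936, 0.0047]
tool_rot: [0.805, 0.593, 0.001, 0.001]
force: [-0.7, -0.6, 0.0]
finger_gap: 0.004
gripper_force: 0.0
```

Run:
```python
from h import *
p=snap("wrist"); cv2.imwrite("pics/w2.png",cv2.resize(np.ascontiguousarray(p["img"][100:384,130:400,::-1]),None,fx=2,fy=2))
print(manip.sense()["finger_gap"],proj(p,(.4448,.0936,.0047)))
```

```text
-0.0001368286911608104 (np.float64(254.8419664922074), np.float64(224.37338419027793))
```

View pics/w2.png

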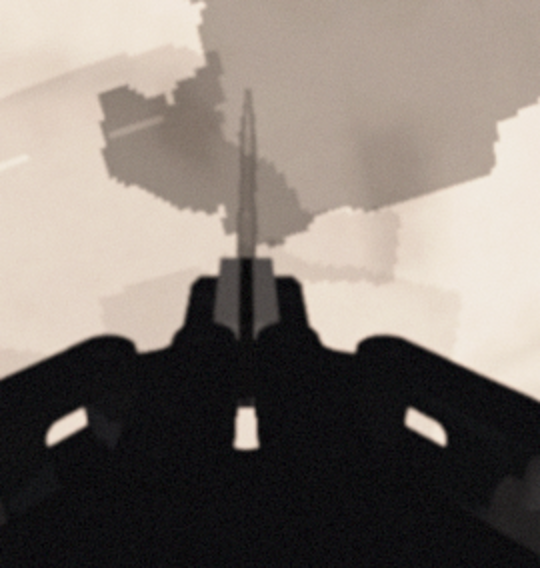

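The cartridge lies in line under the fingers (column 248), but they shut above its mid-height. I'll open, go 3.5 mm lower and close again.

>>> {"op": "servo_tool", "data": {"commands": [0, 0, 0, 0, 0, 0, -0.3, 0, 0, 0, 0, 0, 0, -0.3, 0, 0, 0, 0, 0, 0, -0.3, 0, 0, 0.0065, 0, 0, 0, -0.3, 0, 0, 0, 0, 0, 0, -0.6, 0, 0, 0, 0, 0, 0, -0.8, 0, 0, 0, 0, 0, 0, -1, 0, 0, 0, 0, 0, 0, -1, 0, 0, 0, 0, 0, 0, -1, 0, 0, 0, 0, 0, 0, -1]}}

```text
t: 5.87
tcp_pos: [0.4442, 0.0936, 0.0006]
tool_rot: [0.805, 0.593, 0.0, 0.0]
force: [0.3, 0.6, -0.0]
finger_gap: -0.001
gripper_force: 0.0
```

Run:
```python
from h import *
p=snap("wrist"); a=np.ascontiguousarray(p["img"][100:300,150:350,::-1]); s=snap("side")
u,v=map(int,proj(s,(.4448,.0936,.01))); b=np.ascontiguousarray(s["img"][v-50:v+50,u-50:u+50,::-1])
c=snap("scene"); x,y=map(int,proj(c,(.4448,.0936,.01))); d=np.ascontiguousarray(c["img"][y-50:y+50,x-50:x+50,::-1])
cv2.imwrite("pics/w3.png",np.hstack([cv2.resize(i,(266,266),interpolation=cv2.INTER_CUBIC) for i in (a,b,d)]))
```

```text
(no output)
```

View pics/w3.png

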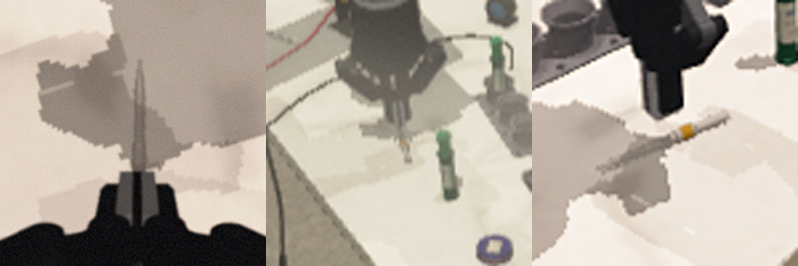

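Run:
```python
from h import *
t,M=frame(); print(t,M.round(2).tolist())
for n in("wrist","scene","side"):
    p=snap(n); W=np.array(p["world_to_cam"]); print(n,"cam",(-W[:3,:3].T@W[:3,3]).round(3))
    for dz in(0,-.01,-.02,-.03): print(dz,[np.round(proj(p,t+M@np.array([sx*.011,0,dz])),1).tolist() for sx in(-1,1)])
x,y=map(int,proj(p:=snap("scene"),(.4448,.0936,.01))); print("scene crop off",x-50,y-50)
cv2.imwrite("pics/w4.png",cv2.resize(np.ascontiguousarray(p["img"][y-60:y+30,x-50:x+50,::-1]),None,fx=6,fy=6,interpolation=cv2.INTER_CUBIC))
```

```text
[0.44418236 0.09361244 0.00061254] [[0.3, 0.96, 0.0], [0.96, -0.3, 0.0], [0.0, 0.0, -1.0]]
wrist cam [0.464 0.161 0.169]
0 [[254.8, 240.5], [254.9, 207.3]]
-0.01 [[254.9, 247.8], [255.0, 213.2]]
-0.02 [[255.0, 255.8], [255.2, 219.7]]
-0.03 [[255.2, 264.7], [255.3, 227.0]]
scene cam [-0.008  0.542  0.492]
0 [[223.6, 306.3], [212.2, 311.2]]
-0.01 [[223.3, 301.5], [211.8, 306.3]]
-0.02 [[223.0, 296.5], [211.4, 301.4]]
-0.03 [[222.7, 291.6], [211.0, 296.4]]
side cam [ 0.019 -0.932  0.84 ]
0 [[174.1, 179.6], [172.9, 175.6]]
-0.01 [[173.8, 177.1], [172.6, 173.1]]
-0.02 [[173.4, 174.6], [172.2, 170.5]]
-0.03 [[173.1, 172.0], [171.9, 168.0]]
scene crop off 167 254
```

View pics/w4.png

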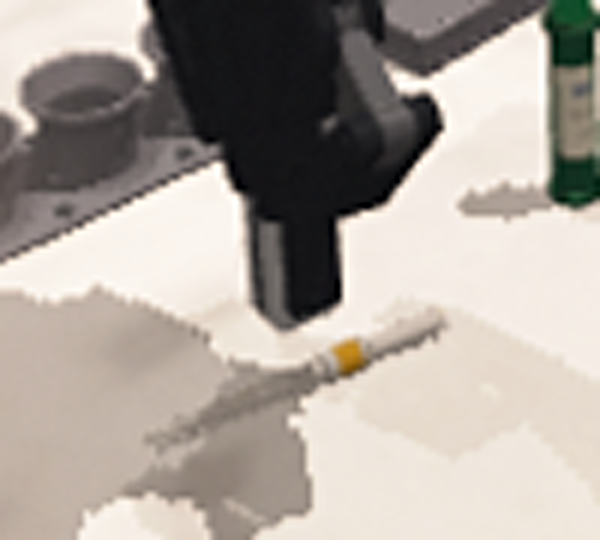

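The shut fingers visibly end about 27 mm above the desk while the reported TCP is at z≈0. The finger end in both the scene and wrist views fits an offset of 27–30 mm, so I'll go lower, guarded by force.

>>> {"op": "servo_tool", "data": {"commands": [0, 0, 0, 0, 0, 0, -0.3, 0, 0, 0, 0, 0, 0, -0.3, 0, 0, 0, 0, 0, 0, -0.3, 0, 0, 0.01, 0, 0, 0, -0.3, 0, 0, 0.01, 0, 0, 0, -0.3, 0, 0, 0.01, 0, 0, 0, -0.3, 0, 0, 0.01, 0, 0, 0, -0.3]}}

```text
t: 6.8
tcp_pos: [0.444, 0.0936, -0.0201]
tool_rot: [0.805, 0.593, -0.0, -0.0]
force: [0.0, -0.4, 0.2]
finger_gap: 0.352
gripper_force: 0.0
```

>>> {"op": "servo_tool", "data": {"commands": [0, 0, 0.008, 0, 0, 0, -0.3, 0, 0, 0, 0, 0, 0, -0.6, 0, 0, 0, 0, 0, 0, -0.8, 0, 0, 0, 0, 0, 0, -1, 0, 0, 0, 0, 0, 0, -1, 0, 0, 0, 0, 0, 0, -1, 0, 0, 0, 0, 0, 0, -1]}}

```text
t: 7.38
tcp_pos: [0.4443, 0.0936, -0.0232]
tool_rot: [0.805, 0.593, 0.0, 0.0]
force: [0.7, -0.6, -0.5]
finger_gap: 0.089
gripper_force: 30.5
```

>>> {"op": "servo_tool", "data": {"commands": [0, 0, -0.04, 0, 0, 0, -1, 0, 0, -0.075, 0, 0, 0, -1, 0, 0, -0.075, 0, 0, 0, -1, 0, 0, -0.075, 0, 0, 0, -1, 0, 0, 0, 0, 0, -0.017, -1, 0, 0, 0, 0, 0, -0.017, -1, 0, 0, 0, 0, 0, -0.017, -1, 0, 0, 0, 0, 0, -0.017, -1], "force": 45}}

```text
t: 8.05
tcp_pos: [0.4441, 0.0937, 0.1097]
tool_rot: [0.659, 0.752, 0.0, 0.0]
force: [0.1, -0.6, -0.2]
finger_gap: 0.079
gripper_force: 48.4
```

>>> {"op": "servo_tool", "data": {"commands": [-0.078, 0.0057, 0, 0, 0, 0, -1, -0.078, 0.0057, 0, 0, 0, 0, -1, -0.078, 0.0057, 0, 0, 0, 0, -1, -0.078, 0.0057, 0, 0, 0, 0, -1, -0.078, 0.0057, 0, 0, 0, 0, -1, -0.078, 0.0057, 0, 0, 0, 0, -1, -0.078, 0.0057, 0, 0, 0, 0, -1, -0.078, 0.0057, 0, 0, 0, 0, -1, -0.078, 0.0057, 0, 0, 0, 0, -1, -0.078, 0.0057, 0, 0, 0, 0, -1, -0.078, 0.0057, 0, 0, 0, 0, -1, 0, 0, 0, 0, 0, 0, -1]}}

```text
t: 9.05
tcp_pos: [0.5318, -0.3372, 0.1098]
tool_rot: [0.663, 0.749, -0.001, 0.005]
force: [1.5, -0.1, 0.5]
finger_gap: 0.079
gripper_force: 48.4
```

Run:
```python
from h import *
p=snap("wrist"); save(p,"w5"); np.savez("w5.npz",**{k:p[k] for k in("mtx","world_to_cam","img")}); print(manip.sense()["finger_gap"])
go((.53,-.258,.03),7.3); blobs(p,"tip_a_mid",.0045); blobs(p,"tip_rack",.004)
t,M=frame()
for dz in(0,-.02,-.03): print(proj(p,t+M@np.array([.011,0,dz])))
```

```text
0.07913390610153812
tcp [ 0.5302 -0.3327  0.1092] phi 7.0 units [0.1489, 0.0175, 0.158] rows>=2.6 rz total -0.0008 (-0.3 deg)
tip_a_mid 0.86 px 114 112 mean [ 0.3887 -0.2842] rect c [ 387.2 -280. ] size 92.0 9.7 axis 109.8
tip_rack 0.92 px 259 98 mean [ 0.5275 -0.2585] rect c [ 527.7 -257.7] size 134.1 95.0 axis 5.9
(np.float64(251.6580359523195), np.float64(191.68920375528853))
(np.float64(251.7693910550897), np.float64(202.65394954933555))
(np.float64(251.8362338478536), np.float64(209.1916853634891))
```

View pics/w5.png

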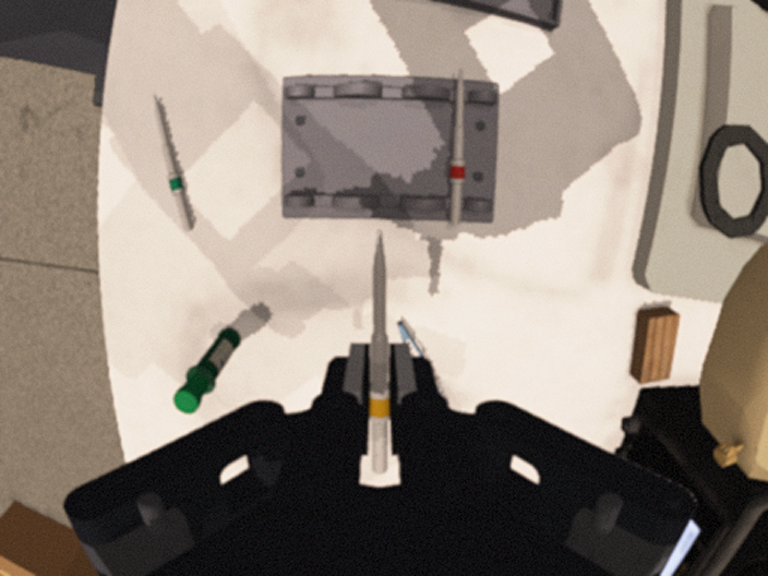

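The rack plate corners are at (283,77), (497,83), (494,221), (282,217). Its fixed cartridge runs (461,70)–(456,222), the held cartridge runs (380,232)–(380,470), and tip B and syringe B show at left.

Run:
```python
from h import *
d=np.load("w5.npz"); p={k:d[k] for k in d}; p["fish"]=True
f=lambda u,v,z: onz(p,(u/1.5,v/1.5),z)[:2]
c=[f(u,v,.003) for u,v in[(283,77),(497,83),(494,221),(282,217)]]
print("plate",np.round(c,4).tolist(),"centre",np.mean(c,0).round(4)); 
for i in range(4): e=c[(i+1)%4]-c[i]; print(np.linalg.norm(e).round(4),np.degrees(np.arctan2(e[1],e[0])).round(1))
a,b=f(461,70,.0145),f(456,223,.0145); print("fix",(a+b)/2,np.linalg.norm(a-b),np.degrees(np.arctan2(*(a-b)[::-1])))
for u,v in[(393,90),(393,203),(327,90),(328,203)]: print("notch",f(u,v,.02).round(4))
a,b=f(380,232,.137),f(380,472,.137); print("held",(a+b)/2,np.linalg.norm(a-b),np.degrees(np.arctan2(*(a-b)[::-1])))
print("synB base",f(262,312,0),f(232,336,.01),"top",f(187,400,.09))
a,b=f(156,96,.0045),f(190,229,.0045); print("tipB",(a+b)/2,np.linalg.norm(a-b),np.degrees(np.arctan2(*(a-b)[::-1])))
```

```text
plate [[0.4576, -0.2218], [0.5884, -0.2085], [0.5991, -0.2956], [0.4661, -0.3094]] centre [ 0.5278 -0.2588]
0.1315 5.8
0.0877 -83.0
0.1337 -174.0
0.0881 95.5
fix [ 0.56782302 -0.25301533] 0.09225864943958705 95.90098798886021
notch [ 0.5251 -0.2263]
notch [ 0.5332 -0.2914]
notch [ 0.4879 -0.2304]
notch [ 0.4959 -0.2958]
held [ 0.5304514  -0.33725718] 0.09579309833253902 97.01188894295242
synB base [ 0.4558125  -0.37548114] [ 0.43757463 -0.39162549] top [ 0.43663905 -0.39476259]
tipB [ 0.38828769 -0.27926317] 0.09246249712613094 110.22031341662
```

>>> {"op": "servo_tool", "data": {"commands": [0, 0, 0, 0, 0, 0.0028, -1, 0.039, 0.003, 0, 0, 0, 0, -1, 0.039, 0.003, 0, 0, 0, 0, -1, 0.039, 0.003, 0, 0, 0, 0, -1, 0.04, 0.003, 0.02, 0, 0, 0, -1, 0, 0, 0.05, 0, 0, 0, -1, 0, 0, 0.05, 0, 0, 0, -1, 0, 0, 0.05, 0, 0, 0, -1, 0, 0, 0, 0, 0, 0, -1, 0, 0, 0, 0, 0, 0, -1]}}

```text
t: 10.03
tcp_pos: [0.5256, -0.247, 0.0233]
tool_rot: [0.667, 0.745, -0.0, -0.002]
force: [0.5, -0.2, -0.3]
finger_gap: 0.077
gripper_force: 48.4
```

Run:
```python
from h import *
p=snap("wrist"); cv2.imwrite("pics/w6.png",cv2.resize(np.ascontiguousarray(p["img"][60:340,100:400,::-1]),None,fx=2,fy=2)); np.savez("w6.npz",**{k:p[k] for k in("mtx","world_to_cam","img")}); print(manip.sense()["finger_gap"])
go((.528,-.254,-.0135),6.0)
```

```text
0.07668319305275205
tcp [ 0.5268 -0.2482  0.0245] phi 6.3 units [-0.0118, 0.0012, 0.0761] rows>=0.9 rz total 0.0008 (0.3 deg)
```

View pics/w6.png

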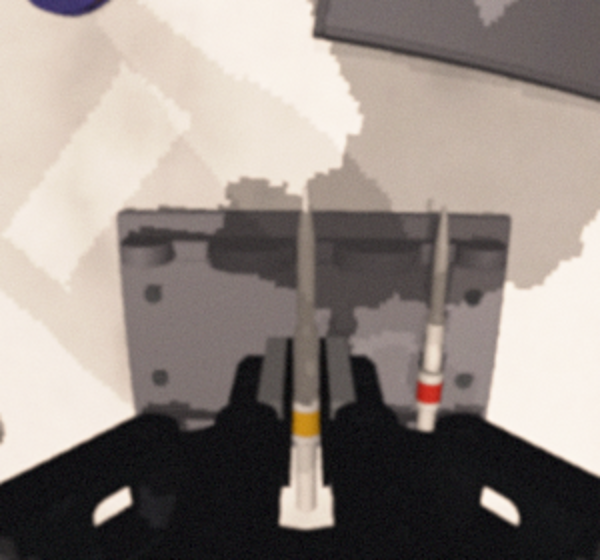

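The held cartridge is at column 306 near the far rail, with the far-rail notch at about column 320, lower down. The fixed cartridge tip is at (443,207).

Run:
```python
from h import *
d=np.load("w6.npz"); p={k:d[k] for k in d}; p["fish"]=True
f=lambda u,v,z: onz(p,(100+u/2,60+v/2),z)[:2].round(4)
print("tip",f(306,205,.0525),f(306,415,.0525),f(306,510,.0525),"fix",f(443,207,.0145),f(427,430,.0145))
print("notch",f(321,238,.02),f(118,212,.003),f(511,216,.003))
c=np.array([.5285,-.2585])+.033*np.array([-.1045,.9945]); u=proj(p,(*c,.018)); print("pred notch px",(u[0]-100)*2,(u[1]-60)*2)
```

```text
tip [ 0.5194 -0.2033] [ 0.5257 -0.2598] [ 0.5294 -0.2931] fix [ 0.5621 -0.2059] [ 0.5713 -0.2845]
notch [ 0.5255 -0.2186] [ 0.4581 -0.221 ] [ 0.5892 -0.2077]
pred notch px 316.5216551748606 258.70372531653067
```

>>> {"op": "servo_tool", "data": {"commands": [-0.021, 0.0056, 0, 0, 0, 0, -1, 0, 0, 0.02, 0, 0, 0, -1, 0, 0, 0.02, 0, 0, 0, -1, 0, 0, 0.015, 0, 0, 0, -1, 0, 0, 0.01, 0, 0, 0, -1, 0, 0, 0.008, 0, 0, 0, -1, 0, 0, 0, 0, 0, 0, -1, 0, 0, 0, 0, 0, 0, -1]}}

```text
t: 10.75
tcp_pos: [0.5302, -0.2591, -0.013]
tool_rot: [0.668, 0.745, -0.0, -0.001]
force: [-0.8, 0.7, -0.4]
finger_gap: 0.077
gripper_force: 48.4
```

>>> {"op": "servo_tool", "data": {"commands": [0, 0, 0, 0, 0, 0, -0.75, 0, 0, 0, 0, 0, 0, -0.45, 0, 0, 0, 0, 0, 0, -0.45, 0, 0, 0, 0, 0, 0, -0.45, 0, 0, -0.02, 0, 0, 0, -0.45, 0, 0, -0.06, 0, 0, 0, -0.45, 0, 0, -0.08, 0, 0, 0, -0.45, 0, 0, -0.08, 0, 0, 0, -0.3, 0, 0, 0, 0, 0, -0.0195, -0.3, 0, 0, 0, 0, 0, -0.0195, -0.3]}}

```text
t: 11.58
tcp_pos: [0.5329, -0.2609, 0.112]
tool_rot: [0.569, 0.822, -0.0, 0.004]
force: [0.3, 0.3, -1.1]
finger_gap: 0.35
gripper_force: 0.0
```

Run:
```python
from h import *
go((.3883,-.2793,.03),20.2)
```

```text
tcp [ 0.5329 -0.2609  0.112 ] phi 20.6 units [0.0686, -0.2844, 0.1622] rows>=4.0 rz total 0.0012 (0.4 deg)
```

>>> {"op": "servo_tool", "data": {"commands": [0.0137, -0.057, 0, 0, 0, 0.001, -0.3, 0.0137, -0.057, 0, 0, 0, 0, -0.3, 0.0137, -0.057, 0, 0, 0, 0, -0.3, 0.0137, -0.057, 0, 0, 0, 0, -0.3, 0.0137, -0.057, 0.02, 0, 0, 0, -0.3, 0, 0, 0.05, 0, 0, 0, -0.3, 0, 0, 0.05, 0, 0, 0, -0.3, 0, 0, 0.02, 0, 0, 0, -0.3, 0, 0, 0, 0, 0, 0, -0.3, 0, 0, 0, 0, 0, 0, -0.3]}}

```text
t: 12.42
tcp_pos: [0.3851, -0.276, 0.0378]
tool_rot: [0.574, 0.819, 0.0, -0.0]
force: [0.0, -0.3, 0.3]
finger_gap: 0.347
gripper_force: 0.0
```

Run:
```python
from h import *
p=snap("wrist"); cv2.imwrite("pics/w7.png",cv2.resize(np.ascontiguousarray(p["img"][20:340,100:512,::-1]),None,fx=1.9,fy=1.9)); np.savez("w7.npz",**{k:p[k] for k in("mtx","world_to_cam","img")})
go((.3883,-.2793,-.0235),20.2); blobs(p,"tip_a_mid",.0045)
```

```text
tcp [ 0.3856 -0.2764  0.0383] phi 19.9 units [-0.0072, 0.0031, 0.1236] rows>=1.5 rz total -0.0007 (-0.3 deg)
```

View pics/w7.png

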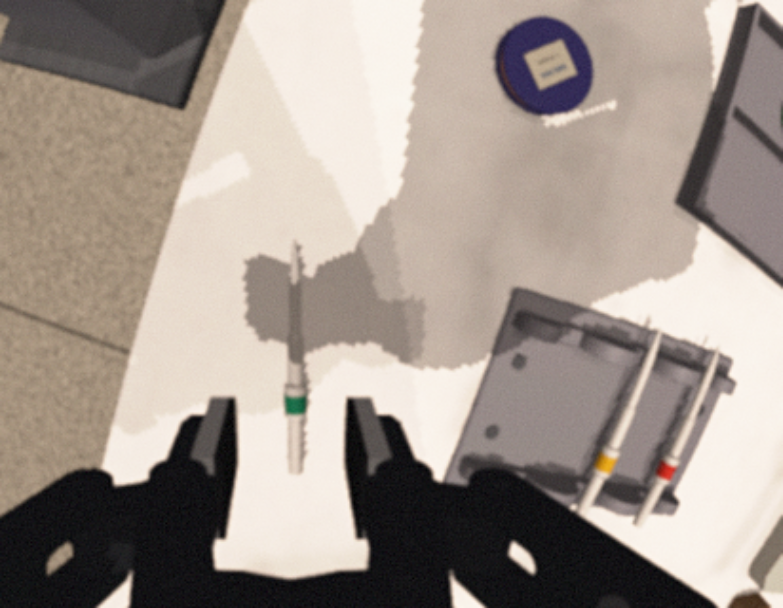

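Tip A lies in the middle notch parallel to the fixed cartridge. Tip B runs from (294,243) to (295,472), between the open fingers, and the reel is at (545,66).

Run:
```python
from h import *
d=np.load("w7.npz"); p={k:d[k] for k in d}; p["fish"]=True
f=lambda u,v,z: onz(p,(100+u/1.9,20+v/1.9),z)[:2]
a,b=f(294,241,.0045),f(295,473,.0045); m=(a+b)/2; print(a,b,m,np.linalg.norm(a-b),np.degrees(np.arctan2(*(a-b)[::-1])))
a,b=f(655,330,.0145),f(585,510,.0145);c,e=f(711,350,.0145),f(640,522,.0145); print("A",(a+b)/2,np.linalg.norm(a-b),"fix",(c+e)/2,np.linalg.norm(c-e))
print("reel",f(545,66,.01)); go((*m,-.0235),20)
```

```text
[ 0.37002994 -0.234906  ] [ 0.4028841  -0.32376704] [ 0.38645702 -0.27933652] 0.09474006690747869 110.29061994470878
A [ 0.52751756 -0.25577876] 0.08698203824397933 fix [ 0.56520564 -0.25359395] 0.08973765518907281
reel [ 0.43272125 -0.13932103]
tcp [ 0.3858 -0.2766  0.0386] phi 19.9 units [-0.0054, -0.0008, 0.1241] rows>=1.5 rz total -0.0002 (-0.1 deg)
```

>>> {"op": "servo_tool", "data": {"commands": [-0.0054, -0.001, 0.04, 0, 0, 0, -0.3, 0, 0, 0.04, 0, 0, 0, -0.3, 0, 0, 0.03, 0, 0, 0, -0.3, 0, 0, 0.015, 0, 0, 0, -0.3, 0, 0, 0, 0, 0, 0, -0.6, 0, 0, 0, 0, 0, 0, -0.8, 0, 0, 0, 0, 0, 0, -1, 0, 0, 0, 0, 0, 0, -1, 0, 0, 0, 0, 0, 0, -1, 0, 0, 0, 0, 0, 0, -1], "force": 45}}

```text
t: 13.35
tcp_pos: [0.386, -0.2791, -0.0242]
tool_rot: [0.574, 0.819, -0.0, 0.001]
force: [0.6, 0.5, 3.8]
finger_gap: 0.082
gripper_force: 46.0
```

>>> {"op": "servo_tool", "data": {"commands": [0, 0, -0.04, 0, 0, 0, -1, 0, 0, -0.07, 0, 0, 0, -1, 0, 0, -0.07, 0, 0, 0, -1, 0, 0, 0, 0, 0, 0.0195, -1, 0, 0, 0, 0, 0, 0.0195, -1, 0.0026, 0.052, 0, 0, 0, 0, -1, 0.0026, 0.052, 0, 0, 0, 0, -1, 0.0026, 0.052, 0, 0, 0, 0, -1, 0.0026, 0.052, 0.02, 0, 0, 0, -1, 0, 0, 0.06, 0, 0, 0, -1, 0, 0, 0, 0, 0, 0, -1, 0, 0, 0, 0, 0, 0, -1]}}

```text
t: 14.35
tcp_pos: [0.4868, -0.2612, 0.0239]
tool_rot: [0.67, 0.743, -0.0, -0.003]
force: [0.0, -0.2, 0.3]
finger_gap: 0.082
gripper_force: 45.6
```

Run:
```python
from h import *
p=snap("wrist"); cv2.imwrite("pics/w8.png",cv2.resize(np.ascontiguousarray(p["img"][60:340,100:400,::-1]),None,fx=2,fy=2)); np.savez("w8.npz",**{k:p[k] for k in("mtx","world_to_cam","img")})
go((.4895,-.263,-.0135),6.0)
for s in(.033,-.033):
  c=np.array([.4885,-.2627])+s*np.array([-.1045,.9945]); u=proj(p,(*c,.018)); print("pred notch px",(u[0]-100)*2,(u[1]-60)*2)
```

```text
tcp [ 0.4873 -0.2621  0.025 ] phi 5.9 units [-0.0025, 0.0044, 0.0769] rows>=0.9 rz total -0.0003 (-0.1 deg)
pred notch px 315.7114693723746 225.67115723017616
pred notch px 314.83826411624796 417.75365951870674
```

View pics/w8.png

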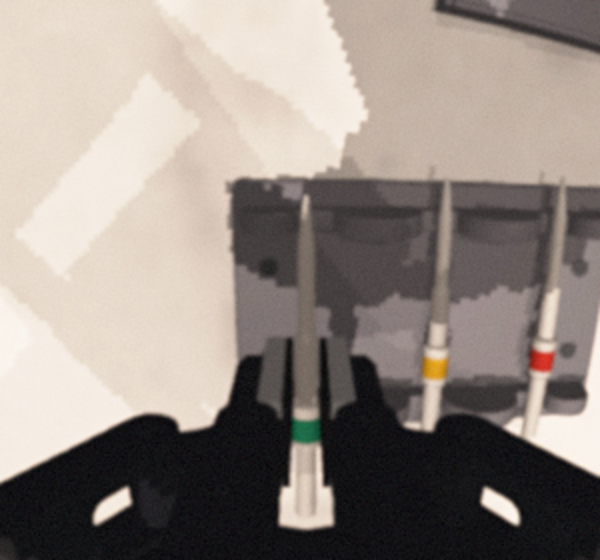

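Tip A (yellow band) is still seated. Tip B is held at column 306, slightly left of the predicted notch (315).

Run:
```python
from h import *
d=np.load("w8.npz"); p={k:d[k] for k in d}; p["fish"]=True
f=lambda u,v,z: onz(p,(100+u/2,60+v/2),z)[:2].round(4)
print("tip",f(306,195,.0525),f(306,510,.0525),"A",f(447,182,.0145),f(431,430,.0145),"fix",f(561,180,.0145),f(528,435,.0145))
```

```text
tip [ 0.4807 -0.2152] [ 0.4903 -0.3079] A [ 0.5238 -0.2126] [ 0.5338 -0.2993] fix [ 0.5617 -0.2068] [ 0.5717 -0.2999]
```

>>> {"op": "servo_tool", "data": {"commands": [-0.0026, 0.0058, 0, 0, 0, 0, -1, 0, 0, 0.02, 0, 0, 0, -1, 0, 0, 0.02, 0, 0, 0, -1, 0, 0, 0.015, 0, 0, 0, -1, 0, 0, 0.01, 0, 0, 0, -1, 0, 0, 0.009, 0, 0, 0, -1, 0, 0, 0, 0, 0, 0, -1, 0, 0, 0, 0, 0, 0, -1]}}

```text
t: 15.07
tcp_pos: [0.4908, -0.2633, -0.0125]
tool_rot: [0.67, 0.742, -0.0, -0.001]
force: [-1.5, 0.2, -1.0]
finger_gap: 0.081
gripper_force: 45.5
```

>>> {"op": "servo_tool", "data": {"commands": [0, 0, 0, 0, 0, 0, -0.75, 0, 0, 0, 0, 0, 0, -0.45, 0, 0, 0, 0, 0, 0, -0.45, 0, 0, -0.02, 0, 0, 0, -0.45, 0, 0, -0.06, 0, 0, 0, -0.45, 0, 0, -0.08, 0, 0, 0, -0.45, 0, 0, -0.08, 0, 0, 0, 0.4, -0.05, -0.028, 0, 0, 0, 0, 0.4, -0.05, -0.028, 0, 0, 0, 0, 0.4, -0.05, -0.028, 0, 0, 0, 0, 0.4, -0.05, -0.028, 0, 0, 0, 0, 0.4, -0.05, -0.028, 0, 0, 0, 0, 0.4]}}

```text
t: 16.07
tcp_pos: [0.4343, -0.3965, 0.1095]
tool_rot: [0.67, 0.743, -0.0, 0.001]
force: [0.4, -0.3, -0.4]
finger_gap: 0.697
gripper_force: 0.0
```

Run:
```python
from h import *
p=snap("wrist"); save(p,"w9",1.5); np.savez("w9.npz",**{k:p[k] for k in("mtx","world_to_cam","img")})
go((.435,-.398,.01),6); blobs(p,"syringe_a_mid",.06)
u=proj(p,(.435,-.398,.09)); print("pred top px*1.5",np.array(u)*1.5)
```

```text
tcp [ 0.4331 -0.403   0.1097] phi 5.7 units [0.0111, 0.0046, 0.1993] rows>=2.4 rz total -0.0007 (-0.3 deg)
pred top px*1.5 [383.56943756 324.11376129]
```

View pics/w9.png

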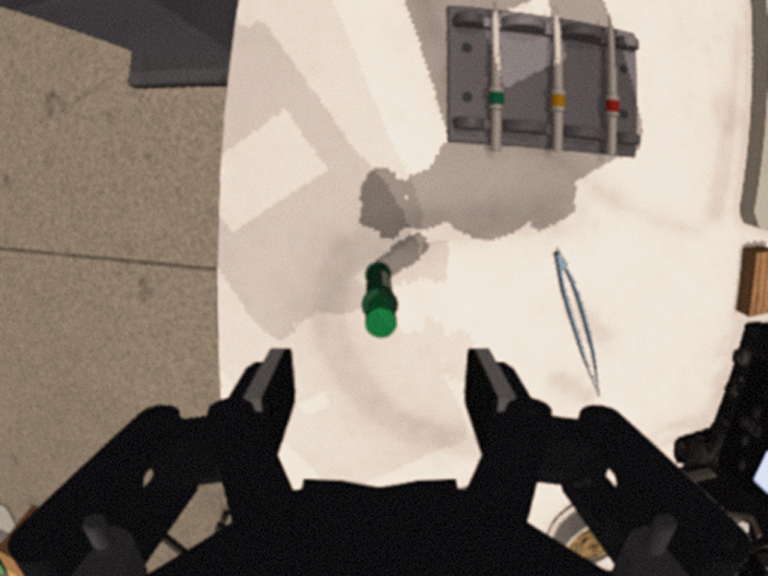

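Both cartridges are seated in the rack. Syringe B's top is at (381,322), within 3 px of the prediction.

>>> {"op": "servo_tool", "data": {"commands": [0.013, 0.003, 0.02, 0, 0, 0, 0.4, 0, 0, 0.05, 0, 0, 0, 0.4, 0, 0, 0.05, 0, 0, 0, 0.4, 0, 0, 0.05, 0, 0, 0, 0.4, 0, 0, 0.03, 0, 0, 0, 0.4, 0, 0, 0, 0, 0, 0, 0, 0, 0, 0, 0, 0, 0, -0.3, 0, 0, 0, 0, 0, 0, -0.6, 0, 0, 0, 0, 0, 0, -1, 0, 0, 0, 0, 0, 0, -1, 0, 0, 0, 0, 0, 0, -1, 0, 0, 0, 0, 0, 0, -1], "force": 30}}

```text
t: 17.17
tcp_pos: [0.4364, -0.3896, 0.0096]
tool_rot: [0.67, 0.742, -0.0, 0.002]
force: [0.0, 1.3, 7.4]
finger_gap: 0.207
gripper_force: 29.8
```

>>> {"op": "servo_tool", "data": {"commands": [0, 0, -0.01, 0, 0, 0, -1, 0, 0, -0.04, 0, 0, 0, -1, 0, 0, -0.06, 0, 0, 0, -1, 0, 0, -0.07, 0, 0, 0, -1, 0, 0, -0.06, 0, 0, 0, -1, 0, 0, 0, 0, 0, 0.0123, -1, 0, 0, 0, 0, 0, 0.0123, -1, 0, 0, 0, 0, 0, 0.0123, -1], "force": 45}}

```text
t: 17.83
tcp_pos: [0.4355, -0.3888, 0.1293]
tool_rot: [0.753, 0.659, -0.0, 0.001]
force: [0.0, 0.9, -1.1]
finger_gap: 0.201
gripper_force: 43.9
```

>>> {"op": "servo_tool", "data": {"commands": [0.03, 0.007, 0, 0, 0, 0, -1, 0.06, 0.014, 0, 0, 0, 0, -1, 0.073, 0.0166, 0, 0, 0, 0, -1, 0.073, 0.0166, 0, 0, 0, 0, -1, 0.073, 0.0166, 0, 0, 0, 0, -1, 0.073, 0.0166, 0, 0, 0, 0, -1, 0.073, 0.0166, 0, 0, 0, 0, -1, 0.073, 0.0166, 0, 0, 0, 0, -1, 0.073, 0.0166, 0, 0, 0, 0, -1, 0.065, 0.0166, 0, 0, 0, 0, -1, 0.04, 0.01, 0, 0, 0, 0, -1, 0.022, 0.006, 0, 0, 0, 0, -1]}}

```text
t: 18.83
tcp_pos: [0.5664, -0.0348, 0.1279]
tool_rot: [0.75, 0.662, -0.0, -0.001]
force: [-0.2, 0.1, 0.0]
finger_gap: 0.201
gripper_force: 43.9
```

>>> {"op": "servo_tool", "data": {"commands": [0, 0, 0, 0, 0, 0, -1, 0, 0, 0, 0, 0, 0, -1, 0, 0, 0, 0, 0, 0, -1]}}

```text
t: 19.08
tcp_pos: [0.566, -0.0396, 0.1279]
tool_rot: [0.751, 0.66, -0.0, -0.0]
force: [-0.5, -0.0, 0.5]
finger_gap: 0.2
gripper_force: 43.9
```

Run:
```python
from h import *
p=snap("wrist"); save(p,"w10",1.5); np.savez("w10.npz",**{k:p[k] for k in("mtx","world_to_cam","img")})
go((.573,.051,.06),-7.4); blobs(p,"syringe_a_mid",.06); blobs(p,"syringe_stand",.004)
for q in[(.575,.095),(.573,.051),(.567,.007)]: print(np.array(proj(p,(*q,.031)))*1.5)
```

```text
tcp [ 0.566 -0.04   0.128] phi -7.5 units [0.1823, -0.0098, 0.1359] rows>=2.7 rz total -0.0002 (-0.1 deg)
syringe_a_mid 0.92 px 119 194 mean [ 0.4458 -0.0255] rect c [445.4 -25.5] size 63.1 18.3 axis 25.5
syringe_stand 0.61 px 249 84 mean [0.573  0.0531] rect c [574.1  57.8] size 152.0 52.5 axis 80.7
[367.1663877   54.31965766]
[373.48817133 126.12044911]
[373.13123309 200.67501146]
```

View pics/w10.png

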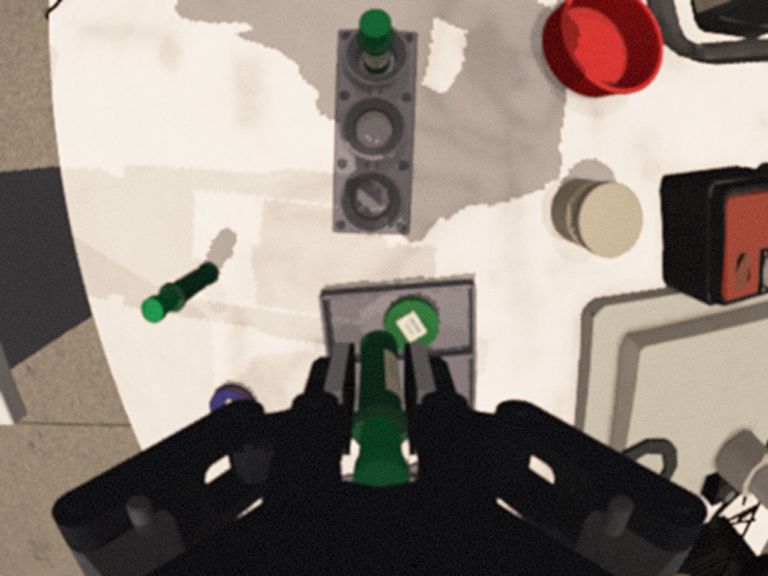

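The cup rims are centred at (374,127) and (372,198), and the stand plate corners are (337,30), (417,33), (411,233), (333,231). The held syringe's foot is at about (378,345), and syringe A's top is at (153,309).

Run:
```python
from h import *
d=np.load("w10.npz"); p={k:d[k] for k in d}; p["fish"]=True
f=lambda u,v,z: onz(p,(u/1.5,v/1.5),z)[:2].round(4)
c=[f(u,v,.004) for u,v in[(337,30),(417,33),(411,233),(333,231)]]
print("plate",[x.tolist() for x in c],np.mean(c,0))
for i in range(4): e=c[(i+1)%4]-c[i]; print(np.linalg.norm(e).round(4),np.degrees(np.arctan2(e[1],e[0])).round(1))
print("cups",f(376,58,.031),f(374,127,.031),f(372,198,.031))
t,M=frame()
for r in(334,345,350): X=f(378,r,.118); print("held foot",r,M.T@np.array([X[0]-t[0],X[1]-t[1],0]))
print("synA top",f(153,309,.09),"tray",f(322,293,.015),f(474,280,.015))
```

```text
plate [[0.5579, 0.1216], [0.6091, 0.1127], [0.5884, -0.0198], [0.5373, -0.0118]] [0.573175 0.050675]
0.052 -9.9
0.1341 -98.9
0.0517 171.1
0.135 81.2
cups [0.5798 0.092 ] [0.5732 0.0504] [0.5665 0.0087]
held foot 334 [-2.26761303e-03 -2.06781282e-03  1.23506265e-06]
held foot 345 [-7.41535730e-03 -2.09480262e-03  1.91690160e-06]
held foot 350 [-9.83397861e-03 -2.07834456e-03  2.22400970e-06]
synA top [ 0.4441 -0.0259] tray [ 0.525  -0.0501] [ 0.626  -0.0542]
```

>>> {"op": "servo_tool", "data": {"commands": [0.03, -0.001, 0, 0, 0, 0, -1, 0.05, -0.0015, 0, 0, 0, 0, -1, 0.05, -0.0015, 0, 0, 0, 0, -1, 0.045, -0.001, 0, 0, 0, 0, -1, 0.025, -0.001, 0.02, 0, 0, 0, -1, 0, 0, 0.05, 0, 0, 0, -1, 0, 0, 0.05, 0, 0, 0, -1, 0, 0, 0.027, 0, 0, 0, -1, 0, 0, 0, 0, 0, 0, -1, 0, 0, 0, 0, 0, 0, -1, 0, 0, 0, 0, 0, 0, -1]}}

```text
t: 20.15
tcp_pos: [0.5771, 0.0601, 0.0549]
tool_rot: [0.752, 0.66, 0.0, 0.0]
force: [-0.3, 0.2, -0.5]
finger_gap: 0.201
gripper_force: 43.9
```

Run:
```python
from h import *
p=snap("wrist"); q=snap("scene"); r=snap("side")
np.savez("w11.npz",scene_img=q["img"],side_img=r["img"])
def crop(p,x,h):
    u,v=map(int,proj(p,x)); return cv2.resize(np.ascontiguousarray(p["img"][v-h:v+h,u-h:u+h,::-1]),(266,266),interpolation=cv2.INTER_CUBIC),(u-h,v-h)
X=(.573,.0505,.04); out=[crop(p,X,90),crop(q,X,33),crop(r,X,33)]
cv2.imwrite("pics/w11.png",np.hstack([cv2.resize(o[0],(266,266)) for o in out])); print([o[1] for o in out])
go((.5762,.0596,.0141),-7.5)
for n,c in(("scene",q),("side",r)): print(n,proj(c,(.573,.0505,.031)),proj(c,(.573,.0505,.045)))
```

```text
[(160, 139), (148, 220), (181, 127)]
tcp [0.5775 0.0604 0.0557] phi -7.4 units [-0.002, -0.0026, 0.0833] rows>=1.0 rz total 0.0002 (0.1 deg)
scene (np.float64(181.80750870958065), np.float64(257.69081832739903)) (np.float64(181.12426160009252), np.float64(251.21660728584328))
side (np.float64(214.98954897351433), np.float64(162.89693850413602)) (np.float64(214.78387787212213), np.float64(159.30809981816023))
```

View pics/w11.png

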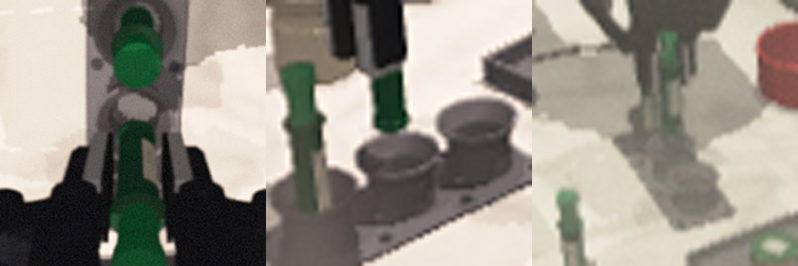

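The scene crop shows the held foot at (392,128), just above the middle cup's mouth at (400,152) and about 2–3 mm towards +x+y. I'll correct that and lower.

>>> {"op": "servo_tool", "data": {"commands": [-0.0036, -0.004, 0, 0, 0, 0, -1, 0, 0, 0.012, 0, 0, 0, -1, 0, 0, 0.016, 0, 0, 0, -1, 0, 0, 0.016, 0, 0, 0, -1, 0, 0, 0.016, 0, 0, 0, -1, 0, 0, 0.012, 0, 0, 0, -1, 0, 0, 0.008, 0, 0, 0, -1, 0, 0, 0, 0, 0, 0, -1]}}

```text
t: 20.97
tcp_pos: [0.5739, 0.0594, 0.0142]
tool_rot: [0.751, 0.66, -0.0, -0.0]
force: [-0.7, 0.1, 0.4]
finger_gap: 0.2
gripper_force: 44.0
```

>>> {"op": "servo_tool", "data": {"commands": [0, 0, 0, 0, 0, 0, -0.4, 0, 0, 0, 0, 0, 0, -0.2, 0, 0, 0, 0, 0, 0, 0.1, 0, 0, 0, 0, 0, 0, 0.3, 0, 0, 0, 0, 0, 0, 0.3, 0, 0, -0.03, 0, 0, 0, 0.3, 0, 0, -0.06, 0, 0, 0, 0.3, 0, 0, -0.07, 0, 0, 0, 0.3, 0, 0, -0.07, 0, 0, 0, 0.3, 0, 0, 0, 0, 0, 0, 0.3]}}

```text
t: 21.8
tcp_pos: [0.5792, 0.0591, 0.1362]
tool_rot: [0.751, 0.66, 0.005, 0.005]
force: [0.8, 0.0, 0.6]
finger_gap: 0.65
gripper_force: 0.0
```

>>> {"op": "servo_tool", "data": {"commands": [-0.03, -0.036, 0, 0, 0, 0, 0.3, -0.05, -0.057, 0, 0, 0, 0, 0.3, -0.05, -0.057, 0, 0, 0, 0, 0.3, -0.045, -0.05, 0, 0, 0, 0, 0.3, -0.029, -0.036, 0, 0, 0, 0, 0.3, 0, 0, 0, 0, 0, 0, 0.3, 0, 0, 0, 0, 0, 0, 0.3]}}

```text
t: 22.38
tcp_pos: [0.4435, -0.0271, 0.1296]
tool_rot: [0.752, 0.659, 0.0, -0.0]
force: [0.5, 0.0, 0.5]
finger_gap: 0.648
gripper_force: 0.0
```

Run:
```python
from h import *
p=snap("wrist"); q=snap("side"); s=snap("scene")
go((.4435,-.0265,.01),-7.5)
for n,c in(("w",p),("side",q),("scene",s)):
    print(n,[(round(d["conf"],2),[int(v) for v in d["box"]]) for d in manip.look_for(c,"syringe_a_mid")],"pred A top",np.round(proj(c,(.4435,-.0265,.09)),1),"foot",np.round(proj(c,(.4435,-.0265,0)),1),"cup0 top",np.round(proj(c,(.573,.0505,.0945)),1),"foot@cup",np.round(proj(c,(.573,.0505,.031)),1))
# bright green top centroid near prediction in wrist
for n,c in(("w",p),("side",q),("scene",s)):
    im=c["img"].astype(int); g=((im[...,1]>im[...,0]+50)&(im[...,1]>im[...,2]+25)).astype(np.uint8)
    k,l,st,ce=cv2.connectedComponentsWithStats(g); print(n,[(st[i].tolist(),ce[i].round(1).tolist()) for i in range(1,k) if st[i,4]>15])
```

```text
tcp [ 0.4458 -0.0266  0.1297] phi -7.4 units [-0.0003, -0.0051, 0.2394] rows>=2.9 rz total 0.0004 (0.1 deg)
w [(0.67, [240, 174, 19, 36])] pred A top [254.5 203.3] foot [254.  175.6] cup0 top [413.9  84.1] foot@cup [380.4  87.6]
side [(0.48, [202, 214, 9, 9])] pred A top [189.3 174.1] foot [191.8 198.1] cup0 top [214.  146.2] foot@cup [215.  162.9]
scene [(0.71, [254, 232, 15, 46]), (0.61, [260, 200, 66, 32])] pred A top [261.4 233.5] foot [262.4 276.2] cup0 top [178.6 227.6] foot@cup [181.8 257.7]
w [([402, 20, 18, 17, 212], [411.1, 27.8]), ([393, 77, 26, 17, 300], [407.2, 85.6]), ([242, 193, 18, 19, 278], [250.8, 202.2]), ([369, 196, 30, 32, 449], [383.6, 211.6])]
side [([337, 301, 36, 30, 210], [356.2, 314.7]), ([372, 312, 5, 8, 17], [374.1, 315.1])]
scene [([302, 108, 5, 13, 45], [303.8, 114.1]), ([49, 122, 7, 5, 21], [52.3, 124.0]), ([175, 227, 7, 15, 78], [178.5, 233.2]), ([217, 233, 17, 8, 71], [225.6, 236.6]), ([258, 233, 8, 15, 86], [261.8, 239.2])]
```

>>> {"op": "servo_tool", "data": {"commands": [0, -0.006, 0.03, 0, 0, 0, 0.3, 0, 0, 0.06, 0, 0, 0, 0.3, 0, 0, 0.06, 0, 0, 0, 0.3, 0, 0, 0.05, 0, 0, 0, 0.3, 0, 0, 0.03, 0, 0, 0, 0.3, 0, 0, 0.009, 0, 0, 0, 0, 0, 0, 0, 0, 0, 0, -0.3, 0, 0, 0, 0, 0, 0, -0.6, 0, 0, 0, 0, 0, 0, -1, 0, 0, 0, 0, 0, 0, -1, 0, 0, 0, 0, 0, 0, -1, 0, 0, 0, 0, 0, 0, -1], "force": 30}}

```text
t: 23.68
tcp_pos: [0.4416, -0.0264, 0.0108]
tool_rot: [0.751, 0.66, 0.0, 0.001]
force: [0.8, 0.0, -0.2]
finger_gap: 0.204
gripper_force: 29.2
```

>>> {"op": "servo_tool", "data": {"commands": [0, 0, -0.01, 0, 0, 0, -1, 0, 0, -0.04, 0, 0, 0, -1, 0, 0, -0.06, 0, 0, 0, -1, 0, 0, -0.07, 0, 0, 0, -1, 0, 0, -0.06, 0, 0, 0, -1, 0.012, 0.03, 0, 0, 0, 0, -1, 0.021, 0.052, 0, 0, 0, 0, -1, 0.025, 0.062, 0, 0, 0, 0, -1, 0.021, 0.052, 0, 0, 0, 0, -1, 0.012, 0.029, 0, 0, 0, 0, -1, 0.006, 0.013, 0, 0, 0, 0, -1, 0, 0, 0, 0, 0, 0, -1], "force": 45}}

```text
t: 24.68
tcp_pos: [0.5664, 0.0068, 0.1303]
tool_rot: [0.751, 0.66, 0.0, 0.0]
force: [-0.9, 0.2, -0.6]
finger_gap: 0.202
gripper_force: 44.5
```

>>> {"op": "servo_tool", "data": {"commands": [0, 0, 0.02, 0, 0, 0, -1, 0, 0, 0.05, 0, 0, 0, -1, 0, 0, 0.05, 0, 0, 0, -1, 0, 0, 0.025, 0, 0, 0, -1, 0, 0, 0, 0, 0, 0, -1, 0, 0, 0, 0, 0, 0, -1, 0, 0, 0, 0, 0, 0, -1]}}

```text
t: 25.27
tcp_pos: [0.565, 0.0062, 0.058]
tool_rot: [0.751, 0.66, -0.0, 0.0]
force: [0.6, 0.4, -0.8]
finger_gap: 0.201
gripper_force: 44.5
```

Run:
```python
from h import *
go((.566,.006,.0145),-7.5); print(manip.sense()["finger_gap"])
s=snap("scene"); r=snap("side"); w=snap("wrist"); h=33
def crop(p,X,h):
    u,v=map(int,proj(p,X)); print("off",u-h,v-h); return cv2.resize(np.ascontiguousarray(p["img"][v-h:v+h,u-h:u+h,::-1]),(396,396),interpolation=cv2.INTER_CUBIC)
X=(.566,.006,.045); cv2.imwrite("pics/w12.png",np.hstack([crop(s,X,33),crop(r,X,33)]))
for n,c in(("scene",s),("side",r)): print(n,np.round(proj(c,(.566,.006,.031)),1),np.round(proj(c,(.566,.006,.045)),1))
np.savez("w12.npz",s=s["img"],r=r["img"],w=w["img"],wm=w["mtx"],ww=w["world_to_cam"])
# dark-green pixels of held syringe in scene crop: column centre per row
im=s["img"].astype(int); u,v=map(int,proj(s,X)); g=(im[...,1]>im[...,0]+18)&(im[...,1]>im[...,2]+5)
for y in range(v-25,v+12,2):
    xs=np.nonzero(g[y,u-15:u+15])[0]; print(y,(u-15+xs.min(),u-15+xs.max()) if len(xs) else None)
```

```text
tcp [0.565  0.0062 0.058 ] phi -7.4 units [-0.0002, 0.002, 0.0871] rows>=1.0 rz total 0.0002 (0.1 deg)
0.20062399305950815
off 167 209
off 187 133
scene [201.3 248.9] [200.8 242.5]
side [220.5 170.5] [220.3 166.9]
217 (np.int64(195), np.int64(195))
219 (np.int64(195), np.int64(195))
221 None
223 None
225 None
227 None
229 None
231 None
233 None
235 (np.int64(202), np.int64(203))
237 (np.int64(198), np.int64(204))
239 (np.int64(198), np.int64(204))
241 (np.int64(198), np.int64(204))
243 None
245 None
247 None
249 None
251 None
253 None
```

>>> {"op": "servo_tool", "data": {"commands": [0, 0.002, 0.014, 0, 0, 0, -1, 0, 0, 0.018, 0, 0, 0, -1, 0, 0, 0.018, 0, 0, 0, -1, 0, 0, 0.016, 0, 0, 0, -1, 0, 0, 0, 0, 0, 0, -1]}}

```text
t: 25.83
tcp_pos: [0.5647, 0.0067, 0.0223]
tool_rot: [0.751, 0.66, -0.001, -0.002]
force: [-0.1, 0.5, -0.5]
finger_gap: 0.2
gripper_force: 44.5
```

>>> {"op": "servo_tool", "data": {"commands": [0, 0, 0.008, 0, 0, 0, -1, 0, 0, 0.006, 0, 0, 0, -1, 0, 0, 0, 0, 0, 0, -1, 0, 0, 0, 0, 0, 0, -1]}}

```text
t: 26.17
tcp_pos: [0.5664, 0.0064, 0.0175]
tool_rot: [0.751, 0.66, -0.0, -0.0]
force: [0.1, 0.5, -1.2]
finger_gap: 0.196
gripper_force: 44.5
```

>>> {"op": "servo_tool", "data": {"commands": [0, 0, 0.003, 0, 0, 0, -1, 0, 0, 0, 0, 0, 0, -1, 0, 0, 0, 0, 0, 0, -0.4, 0, 0, 0, 0, 0, 0, -0.2, 0, 0, 0, 0, 0, 0, 0.1, 0, 0, 0, 0, 0, 0, 0.3, 0, 0, 0, 0, 0, 0, 0.4, 0, 0, -0.03, 0, 0, 0, 0.4, 0, 0, -0.06, 0, 0, 0, 0.4, 0, 0, -0.07, 0, 0, 0, 0.4, 0, 0, -0.05, 0, 0, 0, 0.4, 0, 0, 0, 0, 0, 0, 0.4]}}

```text
t: 27.17
tcp_pos: [0.5703, 0.0058, 0.1264]
tool_rot: [0.751, 0.66, 0.003, 0.004]
force: [0.4, -0.5, 0.1]
finger_gap: 0.702
gripper_force: 0.0
```

Run:
```python
from h import *
go((.435,-.1375,.1),-3)
s=snap("scene"); w=snap("wrist")
for n,c in(("w",w),("scene",s)):
    print(n,"pred tops",[np.round(proj(c,(*q,.0945)),1).tolist() for q in[(.573,.0505),(.566,.006)]],"reel",np.round(proj(c,(.435,-.1375,.01)),1))
    im=c["img"].astype(int); g=((im[...,1]>im[...,0]+50)&(im[...,1]>im[...,2]+25)).astype(np.uint8)
    k,l,st,ce=cv2.connectedComponentsWithStats(g); print(n,[(st[i].tolist(),ce[i].round(1).tolist()) for i in range(1,k) if st[i,4]>30])
blobs(w,"reel_mid",.01); blobs(s,"reel_mid",.01)
```

```text
tcp [0.5703 0.0058 0.1264] phi -7.4 units [-0.319, -0.2321, 0.0505] rows>=4.8 rz total -0.0122 (-4.4 deg)
w pred tops [[252.3, 145.3], [250.6, 209.1]] reel [160.2 307.1]
w [([244, 68, 22, 21, 356], [254.2, 77.6]), ([241, 135, 21, 21, 320], [251.3, 145.1]), ([240, 198, 19, 20, 300], [248.9, 207.6]), ([259, 243, 33, 30, 467], [274.8, 257.0])]
scene pred tops [[178.6, 227.6], [198.8, 219.5]] reel [299.7 248. ]
scene [([302, 108, 5, 13, 42], [303.9, 113.9]), ([195, 219, 8, 14, 74], [198.8, 225.4]), ([175, 228, 7, 14, 71], [178.5, 233.7]), ([218, 233, 16, 8, 61], [225.5, 236.9])]
reel_mid 0.22 px 251 125 mean [0.574  0.0588] rect c [572.7  52.1] size 134.0 50.8 axis 80.2
reel_mid 0.54 px 298 249 mean [ 0.4339 -0.13  ] rect c [ 433.6 -129.7] size 53.9 36.0 axis 124.8
```

>>> {"op": "servo_tool", "data": {"commands": [0, 0, 0, 0, 0, -0.0122, 0.4, -0.03, -0.025, 0, 0, 0, 0, 0.4, -0.055, -0.047, 0, 0, 0, 0, 0.4, -0.06, -0.051, 0, 0, 0, 0, 0.4, -0.06, -0.051, 0, 0, 0, 0, 0.4, -0.05, -0.043, 0, 0, 0, 0, 0.4, -0.03, -0.025, 0.02, 0, 0, 0, 0.4, -0.015, -0.013, 0.05, 0, 0, 0, 0.4, 0, 0, 0.05, 0, 0, 0, 0.4, 0, 0, 0.02, 0, 0, 0, 0.4, 0, 0, 0, 0, 0, 0, 0.4, 0, 0, 0, 0, 0, 0, 0.4]}}

```text
t: 28.37
tcp_pos: [0.43, -0.1361, 0.0497]
tool_rot: [0.726, 0.688, -0.001, -0.002]
force: [-0.7, 0.4, -0.0]
finger_gap: 0.701
gripper_force: 0.0
```

Run:
```python
from h import *
go((.435,-.1375,-.022),-2.3)
w=snap("wrist"); print("pred",np.round(proj(w,(.435,-.1375,.01)),1)); blobs(w,"reel_mid",.01); blobs(w,"reel_tray",.015)
im=w["img"].astype(int); b=((im[...,2]>im[...,0]+25)&(im[...,2]>im[...,1]+20)).astype(np.uint8)
k,l,st,ce=cv2.connectedComponentsWithStats(b)
for i in range(1,k):
    if st[i,4]>80:
        ys,xs=np.nonzero(l==i); X=np.array([onz(w,(x,y),.01) for x,y in zip(xs,ys)])[:,:2]; c,r=cv2.minEnclosingCircle((X*1000).astype(np.float32)); print(st[i],np.round(c,1),round(r,1))
```

```text
tcp [ 0.43   -0.1361  0.0497] phi -3.0 units [-0.0026, 0.0108, 0.1433] rows>=1.7 rz total -0.0020 (-0.7 deg)
pred [261.8 205.7]
reel_mid 0.88 px 260 203 mean [ 0.4343 -0.1356] rect c [ 434.4 -136.1] size 40.4 37.6 axis 94.4
reel_tray 0.91 px 420 157 mean [ 0.562  -0.1051] rect c [ 567.8 -107.6] size 112.8 106.6 axis 176.9
[ 237  181   49   46 1262] [ 434.5 -135.8] 18.4
```

>>> {"op": "servo_tool", "data": {"commands": [0, 0.009, 0.03, 0, 0, -0.002, 0.4, 0, 0, 0.05, 0, 0, 0, 0.4, 0, 0, 0.04, 0, 0, 0, 0.4, 0, 0, 0.022, 0, 0, 0, 0.4, 0, 0, 0.009, 0, 0, 0, 0.3, 0, 0, 0, 0, 0, 0, 0, 0, 0, 0, 0, 0, 0, -0.3, 0, 0, 0, 0, 0, 0, -0.6, 0, 0, 0, 0, 0, 0, -1, 0, 0, 0, 0, 0, 0, -1, 0, 0, 0, 0, 0, 0, -1], "force": 30}}

```text
t: 29.43
tcp_pos: [0.4361, -0.1372, -0.0238]
tool_rot: [0.721, 0.693, 0.0, 0.001]
force: [1.5, 0.5, 2.7]
finger_gap: 0.419
gripper_force: 30.3
```

>>> {"op": "servo_tool", "data": {"commands": [0, 0, -0.02, 0, 0, 0, -1, 0, 0, -0.05, 0, 0, 0, -1, 0, 0, -0.06, 0, 0, 0, -1, 0, 0, -0.04, 0, 0, 0, -1, -0.013, 0.03, 0, 0, 0, 0, -1, -0.023, 0.055, 0, 0, 0, 0, -1, -0.027, 0.062, 0, 0, 0, 0, -1, -0.023, 0.055, 0, 0, 0, 0, -1, -0.018, 0.04, 0, 0, 0, 0, -1, -0.011, 0.025, 0, 0, 0, 0, -1, 0, 0, 0, 0, 0, 0, -1, 0, 0, 0, 0, 0, 0, -1], "force": 40}}

```text
t: 30.43
tcp_pos: [0.5663, -0.1995, 0.0609]
tool_rot: [0.721, 0.693, -0.0, -0.0]
force: [-0.7, 0.9, 0.3]
finger_gap: 0.411
gripper_force: 40.0
```

Run:
```python
from h import *
go((.567,-.134,-.02),-2.3); print(manip.sense()["finger_gap"])
w=snap("wrist"); blobs(w,"reel_mid",.09);blobs(w,"reel_tray",.012)
save(w,"w13",1.5); np.savez("w13.npz",**{k:w[k] for k in("mtx","world_to_cam","img")})
```

```text
tcp [ 0.5663 -0.1995  0.0609] phi -2.3 units [0.1308, -0.0038, 0.1618] rows>=2.5 rz total 0.0000 (0.0 deg)
0.4112731491907826
reel_mid 0.81 px 252 244 mean [ 0.5649 -0.1989] rect c [ 565.2 -199.7] size 41.9 35.9 axis 85.1
reel_tray 0.79 px 256 79 mean [ 0.5714 -0.1085] rect c [ 572.  -107.6] size 107.9 107.5 axis 87.2
```

View pics/w13.png

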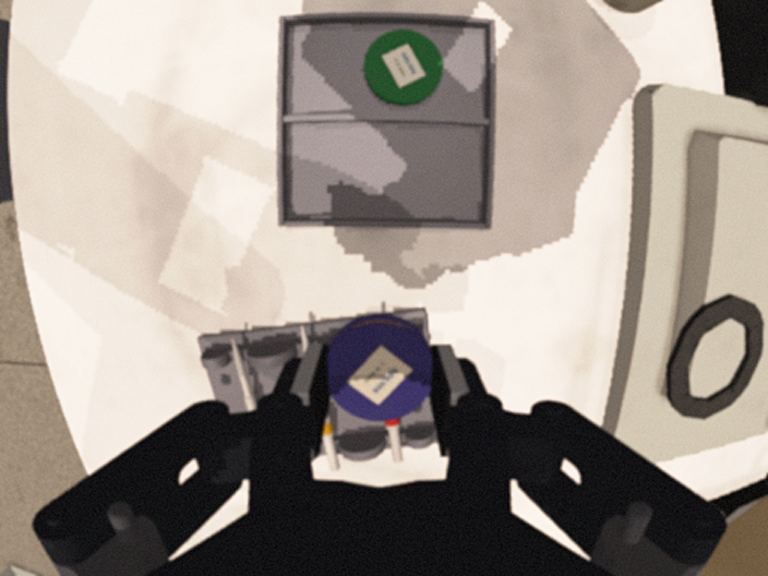

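The tray is square-on, with its empty bay spanning about (283–490, 122–224). The reel is held level at (380,367) between the fingers.

>>> {"op": "servo_tool", "data": {"commands": [0.026, 0.0015, 0, 0, 0, 0, -1, 0.04, 0.002, 0, 0, 0, 0, -1, 0.04, 0.0015, 0, 0, 0, 0, -1, 0.026, 0.001, 0, 0, 0, 0, -1, 0, 0, 0.03, 0, 0, 0, -1, 0, 0, 0.04, 0, 0, 0, -1, 0, 0, 0.04, 0, 0, 0, -1, 0, 0, 0, 0, 0, 0, -1, 0, 0, 0, 0, 0, 0, -1]}}

```text
t: 31.33
tcp_pos: [0.5711, -0.1327, 0.0049]
tool_rot: [0.721, 0.693, -0.001, -0.002]
force: [-1.4, -0.8, -0.3]
finger_gap: 0.412
gripper_force: 40.0
```

Run:
```python
from h import *
go((.572,-.1335,-.0205),-2.3); w=snap("wrist"); blobs(w,"reel_mid",.036);blobs(w,"reel_tray",.012)
```

```text
tcp [ 0.5711 -0.1327  0.0049] phi -2.3 units [-0.0015, 0.0019, 0.0507] rows>=0.6 rz total 0.0001 (0.0 deg)
reel_mid 0.9 px 252 244 mean [ 0.5697 -0.1312] rect c [ 569.5 -132.2] size 40.7 35.6 axis 86.1
reel_tray 0.72 px 254 163 mean [ 0.5722 -0.0937] rect c [ 571.7 -108. ] size 108.0 107.4 axis 86.9
reel_tray 0.29 px 149 345 mean [ 0.4848 -0.2319] rect c [ 485.  -231.4] size 8.3 3.7 axis 86.2
```

>>> {"op": "servo_tool", "data": {"commands": [-0.004, 0, 0.012, 0, 0, 0, -1, 0, 0, 0.014, 0, 0, 0, -1, 0, 0, 0.012, 0, 0, 0, -1, 0, 0, 0.008, 0, 0, 0, -1, 0, 0, 0.004, 0, 0, 0, -1, 0, 0, 0, 0, 0, 0, -1, 0, 0, 0, 0, 0, 0, -1]}}

```text
t: 32.07
tcp_pos: [0.5722, -0.1358, -0.0197]
tool_rot: [0.721, 0.693, -0.0, -0.0]
force: [-0.6, 0.1, 0.0]
finger_gap: 0.414
gripper_force: 40.0
```

>>> {"op": "servo_tool", "data": {"commands": [0, 0, 0.002, 0, 0, 0, -1, 0, 0, 0, 0, 0, 0, 0, 0, 0, 0, 0, 0, 0, 0.2, 0, 0, 0, 0, 0, 0, 0.2, 0, 0, -0.02, 0, 0, 0, 0.2, 0, 0, -0.06, 0, 0, 0, 0.2, 0, 0, -0.08, 0, 0, 0, 0.2, 0, 0, -0.08, 0, 0, 0, 0.2, -0.06, 0, -0.03, 0, 0, 0, 0.2, -0.06, 0, 0, 0, 0, 0, 0.2, -0.06, 0, 0, 0, 0, 0, 0.2, 0, 0, 0, 0, 0, 0, 0.2]}}

```text
t: 33.07
tcp_pos: [0.5701, -0.232, 0.1168]
tool_rot: [0.722, 0.692, -0.0, 0.004]
force: [0.3, -0.6, 0.6]
finger_gap: 0.601
gripper_force: 0.0
```

Run:
```python
from h import *
w=snap("wrist"); s=snap("scene"); d=snap("side"); go((.57,-.13,.1),-2.3)
blobs(w,"reel_mid",.013); blobs(w,"reel_tray",.012); blobs(w,"tip_a_mid",.0145); blobs(w,"syringe_a_mid",.09)
im=w["img"].astype(int); b=((im[...,2]>im[...,0]+25)&(im[...,2]>im[...,1]+20)).astype(np.uint8)
k,l,st,ce=cv2.connectedComponentsWithStats(b)
for i in range(1,k):
    if st[i,4]>80:
        ys,xs=np.nonzero(l==i); X=np.array([onz(w,(x,y),.013) for x,y in zip(xs,ys)])[:,:2]; c,r=cv2.minEnclosingCircle((X*1000).astype(np.float32)); print("blue",st[i],np.round(c,1),round(r,1))
g=s["img"].astype(int); g=((g[...,1]>g[...,0]+50)&(g[...,1]>g[...,2]+25)).astype(np.uint8)
k,l,st,ce=cv2.connectedComponentsWithStats(g); print("scene green",[(st[i].tolist()) for i in range(1,k) if st[i,4]>30])
blobs(s,"glass_jar_mid",.027); blobs(d,"tweezers_mid",.0045)
```

```text
tcp [ 0.5682 -0.2255  0.1149] phi -2.3 units [0.191, -0.0043, 0.03] rows>=2.3 rz total -0.0001 (-0.0 deg)
reel_mid 0.78 px 249 78 mean [ 0.5709 -0.1363] rect c [ 570.9 -136.3] size 37.7 36.9 axis 177.4
reel_tray 0.73 px 249 50 mean [ 0.5717 -0.1081] rect c [ 571.3 -109.4] size 107.8 104.2 axis 177.3
reel_tray 0.34 px 172 210 mean [ 0.488  -0.2588] rect c [ 487.9 -254.3] size 70.5 9.0 axis 95.4
tip_a_mid 0.67 px 173 212 mean [ 0.489  -0.2592] rect c [ 488.5 -254.5] size 66.0 8.4 axis 95.9
blue [230  60  41  40 866] [ 570.5 -136.7] 18.4
scene green [[196, 219, 6, 14, 68], [175, 227, 7, 15, 76]]
glass_jar_mid 0.77 px 159 223 mean [ 0.7201 -0.0221] rect c [720.5 -19.9] size 149.6 48.6 axis 140.7
tweezers_mid 0.62 px 312 258 mean [ 0.579  -0.4153] rect c [ 578.2 -414.3] size 101.6 18.1 axis 122.1
```

```bash
python3 -c "
from station import manip
print(manip.sign_off())"
```

```text
the job is handed in; nothing more can be done
None
```

All five supplies are put away and the job is handed in at about 33 s: both cartridges in the rack, both syringes upright in the cups, the reel flat in the empty bay, and the jar and tweezers never touched.

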